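Hold the feedthrough cover over the vacuum port

ROBOT

A 6-joint arm with a two-finger parallel gripper is mounted at the origin on a cart in front of the work surface, level with it; the furniture and walls round the work are solid. World frame = base frame: x ahead of the robot, y to its left, z up, the work surface at z = 0. Lengths are in m, angles in degrees, forces in N, time in s.
With the tool pointing down it reaches from about 0.3 to 1 m from the base axis. Payload 5.1 kg.
Tool frame: the origin (TCP) lies on the centre line of the jaws, within the pads' length; the fingertips stand 22 mm ahead of it and the grasp point (between the pads) lies 3 mm ahead of it; y points along the fingers, x is the direction in which the jaws open and shut, and the axes are right-handed (so a half turn about y gives the same grasp; the last joint's range is limited). The gripper opens to 95 mm and grips with 3 to 60 N. Pads are 20 mm wide; open, the fingers measure 119 mm over their backs; the gripper's body (75 mm by 180 mm) begins 59 mm behind the grasp point.
Start: joints at [68.95, 7.093, 94.555, -0, 78.352, -4.733], TCP at [0.183, 0.624, 0.237] pointing down, gripper open.
Joint ranges: [-149.61, 149.61], [-58.7, 133.49], [1.44, 155.28], [-77.14, 257.14], [18.33, 153.61], [-166.67, 166.67]. Speed limits (degrees/s): [147.25, 147.25, 180, 180, 180, 180].

INTERFACE

Orientations are given as a 3x3 rotation matrix whose columns are the frame's x, y, z axes.
In Python, from bench import ctrl gives the robot as it stands.
- The arm moves only by the tool send_rows, never from a script. Its argument "rows" is a list of rows, each a list of 3 entries, a list of its own where there are three numbers: the shift along the tool's x, y, z as a fraction of full scale, then the turn about the tool's y as a fraction of full scale, then the gripper command: -1 is shut, 1 is fully open, values between are in proportion. In form: [[[x, y, z], turn, claw], ...]. A call has 1 to 12 rows; each row shifts and turns the commanded pose from where the row before left it, along the tool's axes as they then stand; what a row does not reach is not made up. Full scale, the value 1, is 0.03 m for a shift and 0.12 rad for a turn. A row lasts 1/10 s, in which the tool goes at most 50 mm and 8.59 degrees, less where a joint would pass 70% of its speed; a pose out of reach is approached as far as the arm can. A call with a number of a shift or a turn outside -1 to 1 is refused whole. A call with a gripper value outside its range is refused whole. The fingers move at their own pace and stop on an object; "force" is the grip in N (left out, the last holds). Time passes only in rows, so rows that do not move let the fingers close. It gives the time, the measured TCP pose, the force and the opening at its end, in the units of the state.
- ctrl.sense(): the state, without advancing time (a new reading comes with each control period).
- ctrl.grab_frame(name): name is "side" or "top"; returns (picture, depth): 384x512x3 uint8, red, green, blue; 384x512 float32, m along the optical axis (not along the pixel's ray), 0 where there is no reading.
- ctrl.calibration(name): a dict with "K" (3x3 intrinsics, pixels), "k1" (the pictures are not rectified: a ray, as slopes to the right and down, at radius r is drawn at 1 + k1 r^2 times it, then the intrinsics apply), "world_from_camera" (4x4, takes a point from camera to world coordinates). Camera axes: x right, y down, z forward; pixel columns grow to the right and rows downward; lengths in m; the calibration is good to about 2 mm. A picture is of the moment at which its call begins. calibration takes no time and is no camera call.
- ctrl.sign_off(): hands the job in, once; it reports no verdict.
The state is a dict: "clock": time; "joint_positions": joint angles; "qd": joint speeds; "joint_efforts": joint torques, N m; "ee_pos": TCP position; "tcp_rot": TCP orientation; "wrist_force": force on the tool from outside, world axes, zero at the start; "wrist_torque": the same for the moment, N m; "gripper_width": finger opening in m.
Only numpy, scipy, OpenCV 4.12 (cv2) and the standard library are available. Lean on these libraries where they do the work, as an engineer would, in place of code of your own. Each camera call takes 0.05 s, during which the arm holds its last target. There are 200 camera calls.

TASK

Get the vacuum port ready to be closed: drop the loose centring ring from the front of the worktop over the port's spigot so that it lies flat on the sealing face, then pick up the feedthrough cover by its connector housing and bring it over the port. Finish while holding the cover still and level, its cropped corner over the port's and its four holes in line with the four threaded holes, about a finger's breadth (1 cm) above the ring so that I can start the screws before the seal is pressed: at the end it is neither put down nor let go, and it must never touch the ring or the port. Leave the blank flange, the tin and the vial where they are.

Things in the scene. Friction and masses are not known exactly. Their poses are not given: they have to be found in the camera images.
- port: vacuum port of bare aluminium fixed to the worktop: 46 mm high, foot plate 118 x 94 x 8 mm, pipe stub on its +x side, flange 100 (x) by 76 mm (y) with the +x +y corner cropped at 45 degrees (22 mm). In its flat top, the sealing face: four M8 threaded holes and, round the bore, a spigot 27 mm across, 5 mm high, top edge bevelled. Origin: centre of the foot's underside, z up.
- port_seat (a point): centre of the port's sealing face, at the foot of the spigot, 46 mm above the worktop; axes as the port's. A seated centring ring has its origin here.
- port_hole0 (a point): mouth of the port's threaded hole (8 mm wide) near its -x -y corner, 40 mm and 28 mm from the centre; in the plane of the sealing face, axes as the port's
- port_hole1 (a point): mouth of the port's threaded hole (8 mm wide) near its +x -y corner, 40 mm and 28 mm from the centre; in the plane of the sealing face, axes as the port's
- port_hole2 (a point): mouth of the port's threaded hole (8 mm wide) near the cropped +x +y corner, set in to 26 mm in x and 28 mm in y; in the plane of the sealing face, axes as the port's
- port_hole3 (a point): mouth of the port's threaded hole (8 mm wide) near its -x +y corner, 40 mm and 28 mm from the centre; in the plane of the sealing face, axes as the port's
- ring: centring ring, metal with a black rubber seal round it, flat on the worktop: 46 mm over the rubber (fingers close on the 40 mm hard part), clear bore 31 mm (2 mm to spare all round the spigot), 8 mm thick, 30 g. Origin: centre of its underside, z up. It lies in one of two places; the solid disc in the other is the blank flange. A second ring, at the back wall, is fixed.
- cover: feedthrough cover, 0.17 to 0.29 kg, flat on the worktop: bare aluminium plate 100 (x) by 76 (y) by 6 mm, +x +y corner cropped like the port's, four 11 mm holes. Upright in the middle: connector housing 42 (x) by 26 mm (y), reaching from 6 to 42 mm above the underside, gripped across its 26 mm. Origin: centre of the plate's underside, z up. Right way round when x and y lie along the port's.
- cover_hole0 (a point): lower mouth (on the underside) of the cover's hole near its -x -y corner, 40 mm and 28 mm from the centre; it belongs over port_hole0; axes as the cover's
- cover_hole1 (a point): lower mouth (on the underside) of the cover's hole near its +x -y corner, 40 mm and 28 mm from the centre; it belongs over port_hole1; axes as the cover's
- cover_hole2 (a point): lower mouth (on the underside) of the cover's hole near the cropped +x +y corner, set in to 26 mm in x and 28 mm in y; it belongs over port_hole2; axes as the cover's
- cover_hole3 (a point): lower mouth (on the underside) of the cover's hole near its -x +y corner, 40 mm and 28 mm from the centre; it belongs over port_hole3; axes as the cover's
- blank_flange: blank flange, a solid metal disc of 55 mm diameter, 8 mm thick, loose, not needed. Origin: centre of its underside.
- grease_tin: round lidded tin, 53 mm diameter, 26 mm high, loose, not needed. Origin: centre of its underside.
- vial: capped sample vial standing upright, 23 mm diameter, 48 mm high, loose, not needed. Origin: centre of its underside.
There are look-alikes about, which are no part of the job. Leave any turquoise look-alike of the ring alone.

How it is judged (in metres and radians):
On the way:
1. the centring ring lies flat on the sealing face round the spigot, let go, while the cover is not yet over the port (horizontal distance between ring and port_seat below 0.003 m and z of ring in the frame of port_seat between -0.002 and 0.002 m and angle between ring's own z axis and vertical below 0.1 rad and contact force between ring and the fingers below 0.05 N and horizontal distance between cover and port_seat above 0.1 m), for 0.3 s.
At the end, for the whole second after the job is handed in: Ring on the sealing face (within 3 mm of the axis, 2 mm in height), fingers off it. Cover held by the fingers alone, still, level within 0.1 rad, underside 4 to 22 mm above the ring, each hole within 4 mm of its threaded hole. Blank flange, tin and vial moved less than 20 mm (horizontal distance between ring and port_seat below 0.003 m and z of ring in the frame of port_seat between -0.002 and 0.002 m and angle between each of ring, cover's own z axis and vertical below 0.1 rad and contact force between ring and the fingers below 0.05 N and horizontal distance between cover_hole0 and port_hole0 below 0.004 m and horizontal distance between cover_hole1 and port_hole1 below 0.004 m and horizontal distance between cover_hole2 and port_hole2 below 0.004 m and horizontal distance between cover_hole3 and port_hole3 below 0.004 m and z of cover in the frame of port_seat between 0.012 and 0.03 m and linear speed of cover below 0.02 m/s and contact force between cover and the fingers above 1 N and contact force between cover and ring below 0.05 N and contact force between cover and port below 0.05 N and distance of each of blank_flange, grease_tin, vial from where it was at the start of the episode below 0.02 m); the arm keeps its last pose, push and grip.
It fails at once if the cover touches the ring (contact force between cover and ring above 1 N).
It fails at once if the cover touches the port (contact force between cover and port above 1 N).
It fails at once if the blank flange is knocked away (distance of blank_flange from where it was at the start of the episode above 0.02 m).
It fails at once if the grease tin is knocked away (distance of grease_tin from where it was at the start of the episode above 0.02 m).
It fails at once if the vial is knocked away (distance of vial from where it was at the start of the episode above 0.02 m).
It also fails if it takes over 61 s, if anything falls off the work surface, if the arm or the gripper's body presses on something with over 40 N, if the wrist force passes 120 N, or if a joint passes its speed limit or range.

## Working session

There is one attempt and no reset: what is moved stays moved. The work goes in short steps, Python scripts to look and compute and a tool call to move; the robot and the scene stay as the last step left them, time stands still between calls to the robot, and variables do not carry over. Pictures are saved under pics/ and viewed, about 8 in all and at most 12, crops included, and the job is handed in when it is done.

Besides the shell and the picture viewer there is one more tool, called by a JSON object that holds its "name" and its "arguments", one argument or row to a line. send_rows: Moves the arm, as the interface text tells. Shift numbers are shares of 0.03 m and turn numbers shares of 0.12 rad, none past 1 either way. Its arguments: {"type":"object","properties":{"rows":{"type":"array"},"force":{"type":"number"}},"required":["rows"]}

```bash
mkdir -p pics
cat > h.py <<'E'
import numpy as np, cv2
from bench import ctrl
def grab(n,save=None):
    im,d=ctrl.grab_frame(n)
    np.savez(f'{n}.npz',im=im,d=d)
    if save: cv2.imwrite(f'pics/{save}.png',cv2.cvtColor(im,cv2.COLOR_RGB2BGR))
    return im,d
def rays(n,uv):
    c=ctrl.calibration(n); K=np.array(c['K']); uv=np.atleast_2d(np.float64(uv))
    m=(uv-K[[0,1],2])/np.array([K[0,0],K[1,1]])
    p=m.copy()
    for _ in range(20): p=m/(1+c['k1']*(p**2).sum(1,keepdims=True))
    T=np.array(c['world_from_camera'])
    return np.c_[p,np.ones(len(p))],T
def atz(n,uv,z):
    r,T=rays(n,uv); w=r@T[:3,:3].T; o=T[:3,3]
    return o+w*((z-o[2])/w[:,2])[:,None]
def cloud(n,d):
    v,u=np.mgrid[:384,:512]; r,T=rays(n,np.c_[u.ravel(),v.ravel()])
    P=(r*d.reshape(-1,1))@T[:3,:3].T+T[:3,3]; P[d.ravel()==0]=np.nan
    return P.reshape(384,512,3)
def proj(n,P):
    c=ctrl.calibration(n); T=np.linalg.inv(c['world_from_camera']); q=np.atleast_2d(P)@T[:3,:3].T+T[:3,3]
    m=q[:,:2]/q[:,2:]; m=m*(1+c['k1']*(m**2).sum(1,keepdims=True)); K=np.array(c['K'])
    return m*[K[0,0],K[1,1]]+K[:2,2]
E
python3 - <<'E'
from h import *
for n in('top','side'):
    im,d=grab(n,n+'0'); c=ctrl.calibration(n); print(n,c)
s=ctrl.sense(); print(s)
E
```

```text
top {'K': array([[349.373348  ,   0.        , 256.16430466],
       [  0.        , 349.373348  , 191.95301041],
       [  0.        ,   0.        ,   1.        ]]), 'k1': 0.03457862896292428, 'world_from_camera': array([[-9.67666727e-04, -9.87575891e-01,  1.57139822e-01,
         4.17944502e-01],
       [-9.99967574e-01, -3.00667653e-04, -8.04740298e-03,
         9.36082479e-02],
       [ 7.99466802e-03, -1.57142514e-01, -9.87543577e-01,
         9.03335308e-01],
       [ 0.00000000e+00,  0.00000000e+00,  0.00000000e+00,
         1.00000000e+00]])}
side {'K': array([[471.73051402,   0.        , 261.87505319],
       [  0.        , 471.73051402, 186.60521349],
       [  0.        ,   0.        ,   1.        ]]), 'k1': -0.09219101775463835, 'world_from_camera': array([[ 0.98774094, -0.07986862,  0.13412249,  0.35191856],
       [-0.15518198, -0.4092465 ,  0.89913061, -1.09833603],
       [-0.01692316, -0.90892151, -0.41662369,  0.61230878],
       [ 0.        ,  0.        ,  0.        ,  1.        ]])}
{'clock': 0.1, 'joint_positions': array([ 6.89521968e+01,  7.13050157e+00,  9.46230716e+01, -3.10976464e-03,
        7.83524971e+01, -4.73228974e+00]), 'qd': array([-0.02876951, -0.09698469, -0.24257958,  0.05439125,  0.09882984,
       -0.04529446]), 'joint_efforts': array([ 6.71796224e-04, -4.18884873e+01, -3.61094964e+01,  7.76722259e-02,
        4.62715002e-02, -8.21894719e-05]), 'ee_pos': array([0.18245233, 0.62332449, 0.23553442]), 'tcp_rot': array([[ 2.80915444e-01, -6.15267333e-04, -9.59732324e-01],
       [ 9.59730740e-01, -1.74684974e-03,  2.80916101e-01],
       [-1.84934666e-03, -9.99998285e-01,  9.97739023e-05]]), 'wrist_force': array([0.04778606, 0.40893807, 0.69985896]), 'wrist_torque': array([-0.02144537,  0.05485323,  0.01301946]), 'gripper_width': 0.09543926417929917}
```

View pics/top0.png

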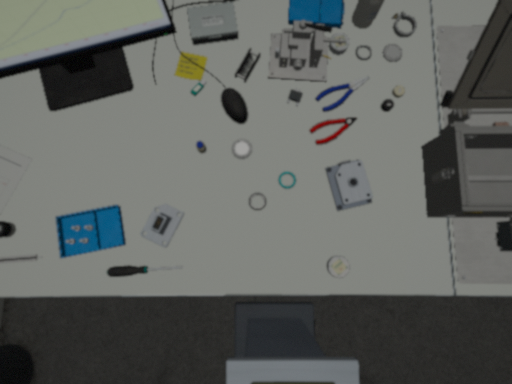

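View pics/side0.png

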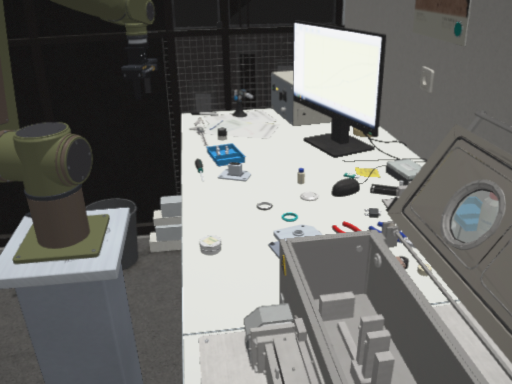

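Top view: port at about (349,184), cover (162,225), grey ring (258,201), turquoise look-alike (287,180), bright disc (242,148) which is probably the blank flange, tin (338,266), vial (201,146). Next I'll enlarge these.

Run:
```python
from h import *
im,d=[np.load('top.npz')[k] for k in('im','d')]; P=cloud('top',d)
def crop(u,v,r=32): return cv2.convertScaleAbs(cv2.resize(im[v-r:v+r,u-r:u+r],(390,290) if 0 else (300,300),interpolation=cv2.INTER_CUBIC),alpha=1.4)
m=np.vstack([np.hstack([crop(349,184),crop(162,225)]),np.hstack([crop(250,175,40),crop(338,266)])])
cv2.imwrite('pics/m1.png',m[...,::-1])
for n,(u,v) in dict(port=(349,184),cover=(162,225),ring=(258,201),turq=(287,180),disc=(242,148),tin=(338,266),vial=(201,146)).items():
    q=P[v-28:v+29,u-28:u+29]; z=q[...,2]
    print(n,P[v,u].round(4),np.nanpercentile(z,[5,50,80,95,99]).round(4), atz('top',[u,v],.008).round(3))
for n,(u,v),lo,hi in [('port',(349,184),.038,.050),('cover plate',(162,225),.003,.012),('cover house',(162,225),.030,.06),('ring',(258,201),.004,.012),('disc',(242,148),.004,.02)]:
    r=26 if 'c' in n[:2] or n=='port' else 13
    q=P[v-r:v+r+1,u-r:u+r+1]; M=((q[...,2]>lo)&(q[...,2]<hi)); pts=q[M]
    if len(pts)<5: print(n,'few',len(pts));continue
    rc=cv2.minAreaRect(pts[:,:2].astype(np.float32)*1000); print(n,len(pts),rc,np.median(pts[:,2]).round(4))
```

```text
port [ 0.5732 -0.1429  0.0531] [-0.0004  0.0083  0.0473  0.0495  0.0518] [[ 0.581 -0.155  0.008]]
cover [0.473  0.3169 0.0428] [-0.001   0.0026  0.0074  0.0415  0.0453] [[0.475 0.326 0.008]]
ring [0.5374 0.0815 0.0033] [-0.0008  0.0018  0.0033  0.0063  0.0108] [[0.537 0.082 0.008]]
turq [ 5.937e-01  5.000e-03 -4.000e-04] [-0.0008  0.0019  0.0034  0.0062  0.0104] [[0.592 0.006 0.008]]
disc [0.6776 0.1236 0.0099] [-0.0006  0.0021  0.0038  0.0092  0.0119] [[0.678 0.124 0.008]]
tin [ 0.3736 -0.1138  0.0285] [-0.0013  0.0014  0.0032  0.0273  0.0291] [[ 0.373 -0.119  0.008]]
vial [0.671  0.2255 0.0498] [-0.0008  0.0019  0.0033  0.0051  0.0487] [[0.683 0.232 0.008]]
port 1064 ((584.5521240234375, -152.12112426757812), (107.23847961425781, 75.54259490966797), 13.781425476074219) 0.0474
cover plate 1144 ((476.785888671875, 327.19012451171875), (134.29876708984375, 132.72286987304688), 1.7226282358169556) 0.0067
cover house 196 ((478.3594665527344, 327.7249450683594), (25.980560302734375, 41.319278717041016), 66.20044708251953) 0.0436
ring 155 ((534.1927490234375, 81.40672302246094), (67.05744934082031, 61.9954948425293), 87.08805847167969) 0.008
disc 361 ((679.1105346679688, 123.75163269042969), (71.89856719970703, 69.1666259765625), 0.5248495936393738) 0.0086
```

View pics/m1.png

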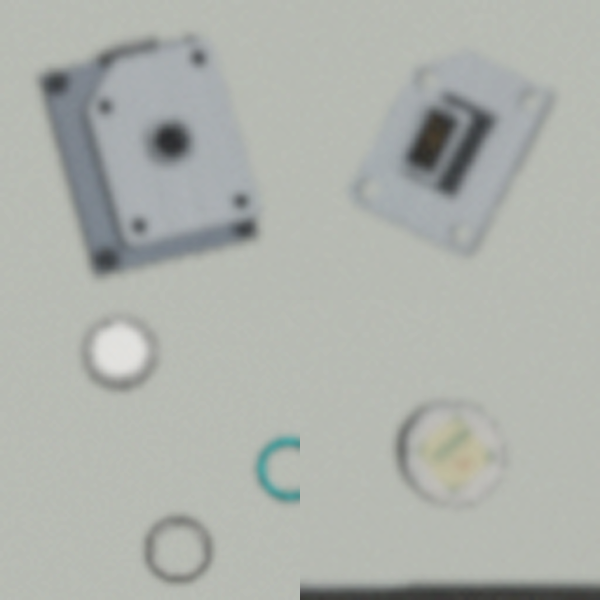

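Port yaw is about +14° and cover yaw about −26°; both have the crop at +x+y. The thin grey ring is the one to pick up, and the disc is the blank flange. Next I'll fit them accurately.

```bash
cat >> h.py <<'E'
H=np.array([[-40,-28],[40,-28],[26,28],[-40,28]])/1000.
PL=np.array([[-50,-38],[50,-38],[50,16],[28,38],[-50,38]])/1000.
from scipy.optimize import least_squares, minimize
from scipy.ndimage import map_coordinates, gaussian_filter
def xf(p,q): 
    c,s=np.cos(p[2]),np.sin(p[2]); return q@np.array([[c,s],[-s,c]])+p[:2]
def edgefit(n,im,poly,z,p0,sub=24):
    "maximise gradient magnitude along the projected outline"
    g=gaussian_filter(im.mean(2).astype(float),.8); G=np.hypot(*np.gradient(g))
    t=np.linspace(0,1,sub,endpoint=False)[:,None]
    pts=np.vstack([a+(b-a)*t for a,b in zip(poly,np.roll(poly,-1,0))])
    def f(p):
        w=xf(p,pts); uv=proj(n,np.c_[w,np.full(len(w),z)])
        return -map_coordinates(G,[uv[:,1],uv[:,0]],order=1).mean()
    best=None
    for a in np.deg2rad(np.arange(-8,9,2)):
      for dx in(-.004,0,.004):
        for dy in(-.004,0,.004):
          x=np.array(p0)+[dx,dy,a]
          v=f(x)
          if best is None or v<best[0]: best=(v,x)
    r=minimize(f,best[1],method='Nelder-Mead',options=dict(initial_simplex=best[1]+np.vstack([np.zeros(3),np.diag([.003,.003,.03])]),xatol=1e-5,fatol=1e-4))
    return r.x,-r.fun
def circ(a,r): 
    t=np.linspace(0,2*np.pi,a,endpoint=False); return r*np.c_[np.cos(t),np.sin(t)]
def holefit(n,im,z,p,sign,sub=3.5):
    "dark(-1)/bright(+1) blob centroids near predicted holes -> rigid fit"
    g=im.mean(2).astype(float); uv=proj(n,np.c_[xf(p,H),np.full(4,z)]); out=[]
    for u,v in uv:
        cu,cv=u,v
        for _ in range(6):
            V,U=np.mgrid[round(cv)-4:round(cv)+5,round(cu)-4:round(cu)+5]; k=((U-cu)**2+(V-cv)**2<sub**2)
            w=sign*(g[V,U]-np.median(g[V,U])); w=np.clip(w,0,None)*k; cu,cv=(w*U).sum()/w.sum(),(w*V).sum()/w.sum()
        out.append([cu,cv])
    W=atz(n,out,z)[:,:2]
    r=least_squares(lambda q:(xf(q,H)-W).ravel(),p); return r.x,np.linalg.norm(xf(r.x,H)-W,axis=1)*1000
E
cat > m.py <<'E'
from h import *
for n in('top','side'):
    im=np.load(n+'.npz')['im']
    for nm,z,p0,sg in(('port',.046,[.584,-.152,.24],-1),('cover',.006,[.477,.327,-.45],1)):
        e,s=edgefit(n,im,PL,z,p0); print(n,nm,'edge',e[:2].round(4),np.rad2deg(e[2]).round(1),round(s,1))
        if n=='top': 
            h,r=holefit(n,im,z,e,sg); print('   holes',h[:2].round(4),np.rad2deg(h[2]).round(1),r.round(1))
    for R,z in((.023,.004),):
        e,s=edgefit(n,im,circ(12,R),z,[.537,.082,0],4); print(n,'ring',e[:2].round(4),round(s,1))
E
python3 m.py
python3 - <<'E'
from h import *
P=cloud('top',np.load('top.npz')['d'])
for y in(-.25,-.3,-.33,-.36,-.4): 
    m=(abs(P[...,1]-y)<.01)&(P[...,0]<.8)&(P[...,0]>.4); print(y,np.nanmax(P[...,2][m]).round(3))
E
```

```text
top port edge [ 0.5801 -0.155 ] 12.9 7.7
   holes [ 0.5805 -0.1529] 13.8 [1.7 1.2 3.1 0.8]
top cover edge [0.4781 0.3258] -26.0 3.2
   holes [0.4795 0.3243] -28.0 [6.5 8.4 3.1 2.6]
top ring [0.5415 0.0824] 7.9
side port edge [ 0.5781 -0.1557] 15.4 12.2
side cover edge [0.4754 0.3143] -28.7 15.2
side ring [0.5335 0.0817] 28.0
-0.25 0.022
-0.3 0.006
-0.33 0.304
-0.36 0.306
-0.4 0.286
```

{"name": "send_rows", "arguments": {
  "rows": [
    [[-0.9,0,-0.9],0,0.3],
    [[-0.9,0,-0.9],0,0.3],
    [[-0.9,0,-0.9],0,0.3],
    [[-0.9,0,-0.9],0,0.3],
    [[-0.9,0,-0.9],0,0.3],
    [[-0.9,0,-0.9],0,0.3],
    [[-0.9,0,-0.9],0,0.3],
    [[-0.9,0,-0.9],0,0.3],
    [[-0.9,0,-0.9],0,0.3],
    [[-0.9,0,-0.9],0,0.3],
    [[-0.9,0,-0.9],0,0.3],
    [[-0.9,0,-0.9],0,0.3]
  ]
}}

```text
clock: 1.3
ee_pos: [0.4028, 0.2203, 0.2363]
tcp_rot: [[0.281, -0.0, -0.96], [0.96, -0.0, 0.281], [-0.0, -1.0, 0.0]]
wrist_force: [1.3, -1.0, -0.4]
gripper_width: 0.0621
```

```bash
cat > seg.py <<'E'
from h import *
def dark(n,g,xy,z,R,thr=.85,hollow=False):
    "centroid of the filled dark blob near world point"
    u,v=proj(n,[*xy,z])[0]; r=R; U0,V0=round(u)-r,round(v)-r
    s=6; c=cv2.resize(g[V0:V0+2*r+1,U0:U0+2*r+1].astype(np.float32),None,fx=s,fy=s,interpolation=cv2.INTER_CUBIC)
    m=(c<thr*np.median(c)).astype(np.uint8); cs,_=cv2.findContours(m,cv2.RETR_EXTERNAL,cv2.CHAIN_APPROX_NONE)
    k=max(cs,key=cv2.contourArea); M=cv2.moments(cv2.convexHull(k)); x,y,w,h=cv2.boundingRect(k)
    uv=[(M['m10']/M['m00']+.5)/s-.5+U0,(M['m01']/M['m00']+.5)/s-.5+V0]
    return np.round(uv,2),np.round([w/s,h/s],1),atz(n,uv,z)[0].round(4)
E
python3 - <<'E'
from seg import *
for n in('top','side'):
    im=np.load(n+'.npz')['im']; g=im.mean(2)
    print(n,'ring',dark(n,g,(.537,.082),.004,12 if n=='top' else 14,.85))
    print(n,'bore',dark(n,g,(.581,-.154),.051,7,.7))
    p=np.array([.5805,-.1537,np.deg2rad(13.8)])
    if n=='top':
        W=[]
        for q in xf(p,H):
            r=dark(n,g,q,.046,5,.75); W.append(r[2][:2]); print(r)
        W=np.array(W); r=least_squares(lambda q:(xf(q,H)-W).ravel(),p); print('port',r.x[:2].round(4),np.rad2deg(r.x[2]),np.linalg.norm(xf(r.x,H)-W,axis=1))
    u,v=(349,184) if n=='top' else (299,240); a,b=(162,225) if n=='top' else (235,172)
    c=lambda u,v:cv2.resize(im[v-24:v+25,u-32:u+33],(390,294),interpolation=cv2.INTER_CUBIC)
    globals()[n+'m']=np.hstack([c(u,v),c(a,b)])
cv2.imwrite('pics/m2.png',np.vstack([topm,sidem])[...,::-1])
E
```

```text
top ring (array([257.05, 201.16]), array([18.2, 18.2]), array([0.5369, 0.084 , 0.004 ]))
top bore (array([352.93, 181.7 ]), array([7.8, 7.5]), array([ 0.5794, -0.1534,  0.051 ]))
(array([367.95, 194.46]), array([2.5, 2.7]), array([ 0.5482, -0.1906,  0.046 ]))
(array([358.84, 163.84]), array([2.7, 2.8]), array([ 0.6261, -0.1717,  0.046 ]))
(array([334.46, 177.82]), array([2. , 3.7]), array([ 0.5902, -0.1092,  0.046 ]))
(array([341.74, 204.1 ]), array([2.5, 3.3]), array([ 0.524 , -0.1248,  0.046 ]))
port [ 0.5755 -0.1481] 15.38287347815617 [0.00618277 0.00851962 0.00584613 0.00887431]
side ring (array([264.08, 205.83]), array([16.8,  9.2]), array([0.5336, 0.0837, 0.004 ]))
side bore (array([298.1 , 231.61]), array([6.7, 3.2]), array([ 0.577 , -0.1552,  0.051 ]))
```

View pics/m2.png

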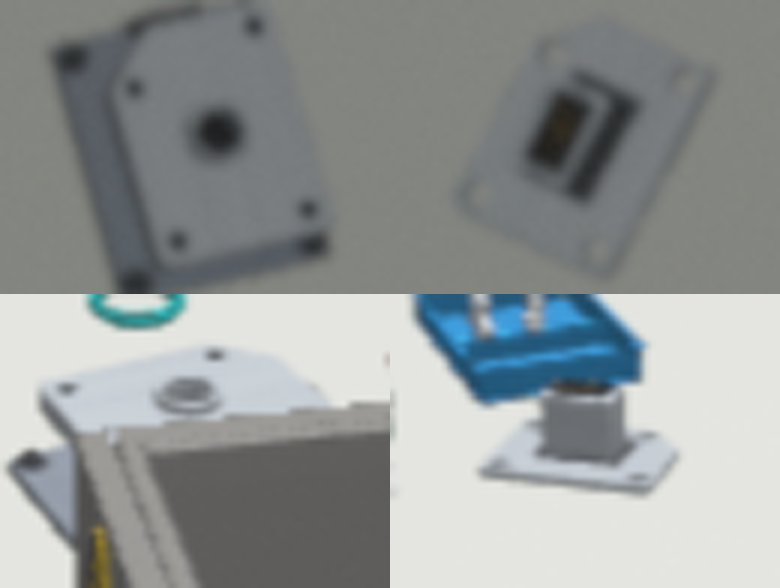

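Run:
```python
from h import *
def fit(W,idx,p,nm):
    r=least_squares(lambda q:(xf(q,H[idx])-W[:,:2]).ravel(),p); print(nm,r.x[:2].round(4),np.rad2deg(r.x[2]).round(2),(np.linalg.norm(xf(r.x,H[idx])-W[:,:2],axis=1)*1000).round(1))
fit(atz('top',[[367.9,194.4],[358.8,164],[339.1,174.3],[346.3,199.6]],.046),[0,1,2,3],[.58,-.15,.24],'port top')
fit(atz('side',[[302.3,225.8],[277.8,231.1]],.046),[2,3],[.58,-.15,.24],'port side')
print(atz('top',[353.1,181.6],.051),atz('side',[297.8,231],.051))
# cover: crop origin top (130,201); holes
f=lambda x,y,u0,v0:[(x+.5)/6-.5+u0,(y+.5)/6-.5+v0]
t=[f(x-390,y,130,201) for x,y in((598,252),(686,78),(550,52),(474,198))]
# holes: expected order 0:-x-y,1:+x-y,2:crop,3:-x+y
fit(atz('top',t,.004),[0,1,2,3],[.477,.327,-.45],'cover top')
# housing top centre
print('housing', atz('top',[f(565-390,128,130,201)],.042))
s=[f(x-390,y-294,203,148) for x,y in((640,478),(498,466),(648,436))]
w=atz('side',s,.004); print(w, xf(np.array([.477,.327,-.46]),H))
```

```text
port top [ 0.5805 -0.1541] 13.62 [0.3 0.5 0.4 0.3]
port side [ 0.5766 -0.1542] 12.6 [0.5 0.5]
[[ 0.57965203 -0.15386896  0.051     ]] [[ 0.57699071 -0.15229037  0.051     ]]
cover top [0.4795 0.3286] -24.71 [0.7 1.5 1.1 2. ]
housing [[0.48058462 0.32536623 0.042     ]]
[[0.50194896 0.28926174 0.004     ]
 [0.42788923 0.32049998 0.004     ]
 [0.51342675 0.34640357 0.004     ]] [[0.42872735 0.31966845]
 [0.50041155 0.28415261]
 [0.51272791 0.34054682]
 [0.45358845 0.36984739]]
```

```bash
python3 -c "
from h import *
g,d=grab('side','s1');P=cloud('side',d)
print(ctrl.sense()['ee_pos'])
"
```

```text
[0.40489738 0.21651929 0.23628296]
```

{"name": "send_rows", "arguments": {
  "rows": [
    [[-0.5,0.67,-0.9],0,0.3],
    [[-0.5,0.67,-0.9],0,0.3],
    [[-0.5,0.67,-0.9],0,0.3],
    [[-0.5,0.67,-0.9],0,0.3],
    [[-0.5,0.67,-0.9],0,0.3],
    [[-0.5,0.67,-0.9],0,0.3],
    [[0,0,0],0,0.3],
    [[0,0,0],0,0.3]
  ]
}}

```text
clock: 2.15
ee_pos: [0.5321, 0.0898, 0.115]
tcp_rot: [[0.282, -0.003, -0.959], [0.959, 0.0, 0.282], [-0.001, -1.0, 0.003]]
wrist_force: [0.5, -0.9, -0.1]
gripper_width: 0.0617
```

```bash
python3 -c "
from h import *
im,d=grab('side')
print(ctrl.sense()['ee_pos'])
im2,d2=grab('top')
a=cv2.resize(im[110:260,180:340],(640,600))
cv2.imwrite('pics/s2.png',a[...,::-1])
"
```

```text
[0.53239542 0.09026349 0.11596013]
```

View pics/s2.png

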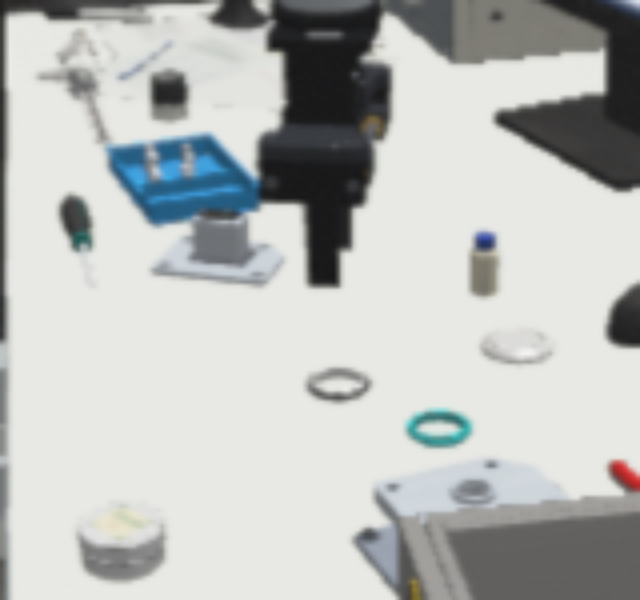

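The side view shows the gripper above the ring (338,384 in the crop) with the way clear. Now I'll go down and centre the ring with two crossed grips.

{"name": "send_rows", "arguments": {
  "rows": [
    [[-0.17,0.6,-0.14],0,0.3],
    [[0,0.6,0],0,0.3],
    [[0,0.6,0],0,0.3],
    [[0,0.6,0],0,0.3],
    [[0,0.4,0],0,0.3],
    [[0,0.2,0],0,0.3],
    [[0,0,0],0,0.3],
    [[0,0,0],0,0.3]
  ],
  "force": 6
}}

```text
clock: 3.05
ee_pos: [0.536, 0.0841, 0.027]
tcp_rot: [[0.281, 0.001, -0.96], [0.96, 0.0, 0.281], [0.001, -1.0, -0.001]]
wrist_force: [0.3, -0.1, 0.3]
gripper_width: 0.0617
```

{"name": "send_rows", "arguments": {
  "rows": [
    [[0,0,0],0,-0.3],
    [[0,0,0],0,-0.3],
    [[0,0,0],0,-0.3],
    [[0,0,0],0,-0.3],
    [[0,0,0],0,-0.3]
  ]
}}

```text
clock: 3.55
ee_pos: [0.5357, 0.0838, 0.0264]
tcp_rot: [[0.281, 0.001, -0.96], [0.96, 0.0, 0.281], [0.0, -1.0, -0.001]]
wrist_force: [-0.3, 0.0, 2.2]
gripper_width: 0.0392
```

{"name": "send_rows", "arguments": {
  "rows": [
    [[0,0,0],0,0.3],
    [[0,0,0],0,0.3],
    [[0,0,0],0,0.3],
    [[0,0,0],1,0.3],
    [[0,0,0],1,0.3],
    [[0,0,0],1,0.3],
    [[0,0,0],1,0.3],
    [[0,0,0],1,0.3],
    [[0,0,0],1,0.3],
    [[0,0,0],1,0.3],
    [[0,0,0],1,0.3]
  ]
}}

```text
clock: 4.65
ee_pos: [0.5352, 0.0838, 0.0259]
tcp_rot: [[0.949, -0.0, -0.316], [0.316, -0.0, 0.949], [-0.0, -1.0, 0.0]]
wrist_force: [0.5, 0.2, 0.4]
gripper_width: 0.0619
```

{"name": "send_rows", "arguments": {
  "rows": [
    [[0,0,0],1,0.3],
    [[0,0,0],1,0.3],
    [[0,0,0],1,0.3],
    [[0,0,0],1,0.3],
    [[0,0,0],1,0.3],
    [[0,0.05,0],0.1,0.3],
    [[0,0,0],0,0.3],
    [[0,0,0],0,-0.3],
    [[0,0,0],0,-0.3],
    [[0,0,0],0,-0.3],
    [[0,0,0],0,-0.3],
    [[0,0,0],0,-0.3]
  ]
}}

```text
clock: 5.85
ee_pos: [0.5354, 0.0838, 0.0246]
tcp_rot: [[0.959, 0.0, 0.282], [-0.282, -0.0, 0.959], [0.0, -1.0, 0.0]]
wrist_force: [0.2, -0.1, 0.1]
gripper_width: 0.04
```

{"name": "send_rows", "arguments": {
  "rows": [
    [[0,0,0],0,0.3],
    [[0,0,0],0,0.3],
    [[0,0,0],0,0.3],
    [[0,-0.5,0],0,0.3],
    [[0,-1,0],0,0.3],
    [[0,-1,0],0,0.3],
    [[0,-1,0],0,0.3],
    [[0,-1,0],0,0.3]
  ]
}}

```text
clock: 6.65
ee_pos: [0.5354, 0.0839, 0.1621]
tcp_rot: [[0.959, 0.001, 0.282], [-0.282, 0.0, 0.959], [0.001, -1.0, 0.0]]
wrist_force: [0.6, -0.1, -0.3]
gripper_width: 0.0615
```

Run:
```python
from seg import *
print(ctrl.sense()['ee_pos'])
for n in('side','top'):
    im,d=grab(n); g=im.mean(2)
    try: print(n,dark(n,g,(.536,.084),.004,14 if n=='side' else 12))
    except Exception as e: print(e)
im=np.load('side.npz')['im']; j=np.load('top.npz')['im']
cv2.imwrite('pics/s3.png',np.hstack([cv2.resize(im[185:235,230:330],(400,400)),cv2.resize(j[150:250,210:310],(400,400))])[...,::-1])
```

```text
[0.53543122 0.08385555 0.16212381]
side (array([263.98, 205.88]), array([16.8,  9.2]), array([0.5332, 0.0834, 0.004 ]))
top (array([254.13, 205.55]), array([20.8,  9. ]), array([0.5254, 0.0916, 0.004 ]))
```

View pics/s3.png

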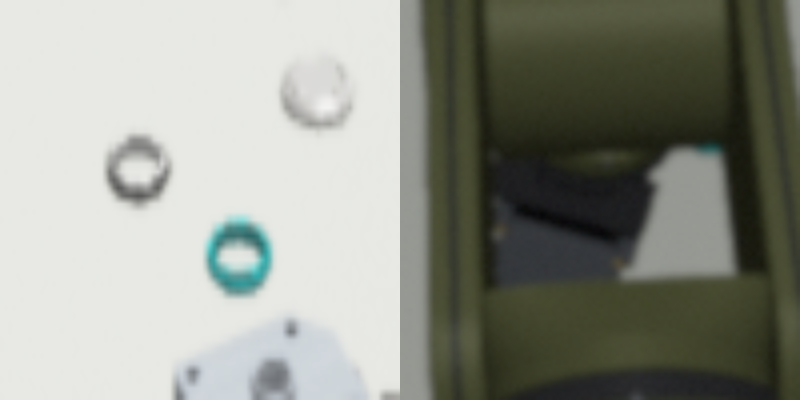

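The ring now sits at the TCP position, which fixes the camera bias. Both cameras then put the port at (0.579, −0.154), yaw 13.6°. Next I'll regrip the ring and carry it over.

{"name": "send_rows", "arguments": {
  "rows": [
    [[0,1,0],0,0.3],
    [[0,1,0],0,0.3],
    [[0,1,0],0,0.3],
    [[0,1,0],0,0.3],
    [[0,0.4,0],0,0.3],
    [[0,0.19,0],0,0.3],
    [[0,0,0],0,0.3],
    [[0,0,0],0,-0.3],
    [[0,0,0],0,-0.3],
    [[0,0,0],0,-0.3],
    [[0,0,0],0,-0.3],
    [[0,0,0],0,-0.3]
  ],
  "force": 12
}}

```text
clock: 7.95
ee_pos: [0.5355, 0.0839, 0.0223]
tcp_rot: [[0.959, 0.0, 0.282], [-0.282, 0.0, 0.959], [0.0, -1.0, 0.0]]
wrist_force: [-1.4, 0.5, 3.5]
gripper_width: 0.0391
```

{"name": "send_rows", "arguments": {
  "rows": [
    [[0,-0.5,0],0,-0.4],
    [[0,-1,0],0,-0.4],
    [[0,-1,0],0,-0.4],
    [[0.4,0,-0.8],0,-0.4],
    [[0.4,0,-0.8],0,-0.4],
    [[0.4,0,-0.8],0,-0.4],
    [[0.4,0,-0.8],0,-0.4],
    [[0.4,0,-0.8],0,-0.4],
    [[0.4,0,-0.8],0,-0.4],
    [[0.4,0,-0.8],0,-0.4],
    [[0.4,0,-0.8],0,-0.4],
    [[0.4,0,-0.8],0,-0.4]
  ]
}}

```text
clock: 9.15
ee_pos: [0.5783, -0.155, 0.0978]
tcp_rot: [[0.959, 0.001, 0.282], [-0.282, -0.0, 0.959], [0.001, -1.0, -0.0]]
wrist_force: [0.5, -0.0, 0.0]
gripper_width: 0.0392
```

{"name": "send_rows", "arguments": {
  "rows": [
    [[0,0,0],0,-0.4],
    [[0,0,0],0,-0.4],
    [[0,0,0],0,-0.4]
  ]
}}

```text
clock: 9.45
ee_pos: [0.5778, -0.1531, 0.097]
tcp_rot: [[0.96, -0.0, 0.282], [-0.282, 0.0, 0.96], [-0.0, -1.0, 0.0]]
wrist_force: [0.1, 0.4, -0.0]
gripper_width: 0.0391
```

Run:
```python
from seg import *
im,d=grab('side'); s=ctrl.sense();print(s['ee_pos'],s['gripper_width'])
cv2.imwrite('pics/s4.png',cv2.resize(im[170:260,240:360],(800,600),interpolation=cv2.INTER_CUBIC)[...,::-1])
```

```text
[ 0.5778425  -0.1529236   0.09700506] 0.03930870235635983
```

View pics/s4.png

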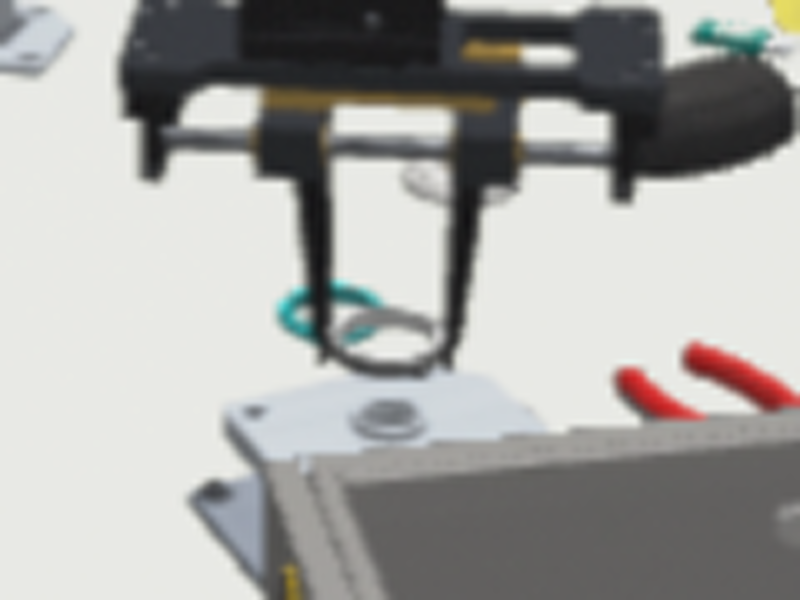

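The ring is held level just above the spigot (ring 390,345; spigot 390,418 in the crop). I'll trim the position by 1 mm and lower it.

{"name": "send_rows", "arguments": {
  "rows": [
    [[0.05,0.2,-0.02],0,-0.4],
    [[0,0.3,0],0,-0.4],
    [[0,0.2,0],0,-0.4],
    [[0,0.1,0],0,-0.4],
    [[0,0,0],0,-0.4]
  ]
}}

```text
clock: 10.0
ee_pos: [0.5787, -0.1545, 0.0717]
tcp_rot: [[0.959, -0.002, 0.282], [-0.282, 0.001, 0.959], [-0.002, -1.0, 0.0]]
wrist_force: [-0.7, 0.2, 0.1]
gripper_width: 0.039
```

{"name": "send_rows", "arguments": {
  "rows": [
    [[0,0.05,0],0,-0.4],
    [[0,0.05,0],0,-0.4],
    [[0,0,0],0,-0.4],
    [[0,0,0],0,-0.4]
  ]
}}

```text
clock: 10.4
ee_pos: [0.5794, -0.1549, 0.07]
tcp_rot: [[0.959, 0.0, 0.282], [-0.282, -0.0, 0.959], [0.0, -1.0, -0.0]]
wrist_force: [-0.4, -0.8, -0.3]
gripper_width: 0.0391
```

Run:
```python
from seg import *
s=ctrl.sense();print(s['ee_pos'],s['wrist_force'],s['gripper_width'])
```

```text
[ 0.57938193 -0.15490095  0.07002643] [-0.4241417  -0.82326142 -0.3191743 ] 0.03914992951587895
```

{"name": "send_rows", "arguments": {
  "rows": [
    [[0,0,0],0,0.2],
    [[0,0,0],0,0.2],
    [[0,0,0],0,0.2],
    [[0,-0.4,0],0,0.2],
    [[0,-1,0],0,0.2],
    [[0,-1,0],0,0.2],
    [[0,-1,0],0,0.2]
  ]
}}

```text
clock: 11.1
ee_pos: [0.5793, -0.1549, 0.1739]
tcp_rot: [[0.959, 0.001, 0.282], [-0.282, -0.0, 0.959], [0.001, -1.0, -0.0]]
wrist_force: [-0.1, -0.4, 0.4]
gripper_width: 0.0569
```

Run:
```python
from seg import *
im,d=grab('side'); s=ctrl.sense();print(s['ee_pos'],s['gripper_width'],s['joint_positions'])
cv2.imwrite('pics/s5.png',cv2.resize(im[200:260,260:340],(800,600),interpolation=cv2.INTER_CUBIC)[...,::-1])
```

```text
[ 0.58236427 -0.15586602  0.18052366] 0.05691872925156483 [-2.00862481e+01  3.22508942e+00  1.04215639e+02  4.04245804e-03
  7.19622506e+01 -3.70798948e+00]
```

View pics/s5.png

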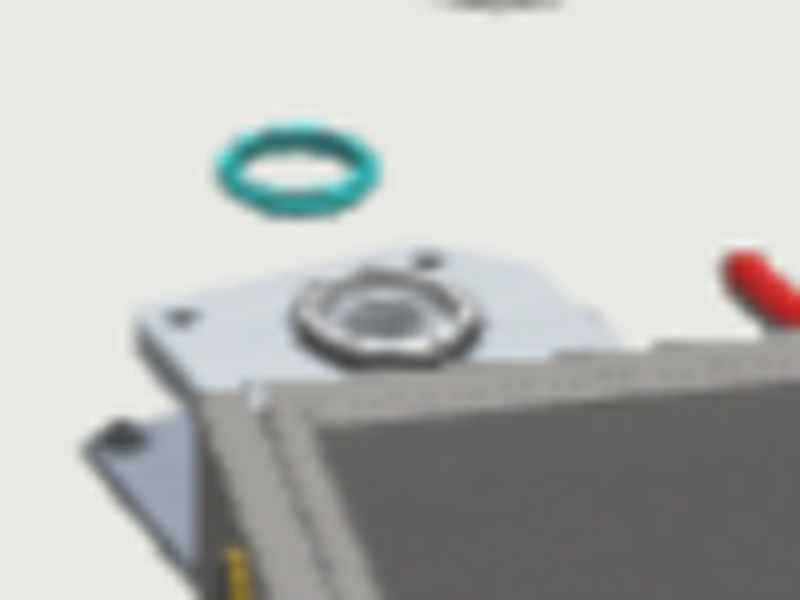

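The ring lies flat round the spigot (385,318 in the crop) and is let go. On to the cover.

{"name": "send_rows", "arguments": {
  "rows": [
    [[-0.52,0,0.96],0,0.3],
    [[-0.52,0,0.96],0,0.3],
    [[-0.52,0,0.96],0,0.3],
    [[-0.52,0,0.96],0,0.3],
    [[-0.52,0,0.96],0,0.3],
    [[-0.52,0,0.96],0,0.3],
    [[-0.52,0,0.96],0,0.3],
    [[-0.52,0,0.96],0,0.3],
    [[-0.52,0,0.96],0,0.3],
    [[-0.52,0,0.96],0,0.3],
    [[-0.52,0,0.96],0,0.3],
    [[-0.52,0,0.96],0,0.3]
  ]
}}

```text
clock: 12.35
ee_pos: [0.497, 0.2309, 0.1727]
tcp_rot: [[0.959, 0.001, 0.282], [-0.282, 0.0, 0.959], [0.001, -1.0, 0.001]]
wrist_force: [0.3, -0.3, -0.4]
gripper_width: 0.0621
```

{"name": "send_rows", "arguments": {
  "rows": [
    [[-0.52,0,0.96],0,0.3],
    [[-0.52,0,0.96],0,0.3],
    [[-0.52,0,0.96],-1,0.3],
    [[0,0,0],-1,0.3],
    [[0,0,0],-1,0.3],
    [[0,0,0],-1,0.3],
    [[0,0,0],-1,0.3],
    [[0,0,0],-1,0.3],
    [[0,0,0],-1,0.3],
    [[0,0,0],-1,0.3],
    [[0,0,0],-1,0.3],
    [[0,0,0],-1,0.3]
  ]
}}

```text
clock: 13.55
ee_pos: [0.4768, 0.3257, 0.1726]
tcp_rot: [[0.607, 0.001, -0.795], [0.795, 0.0, 0.607], [0.001, -1.0, -0.0]]
wrist_force: [0.0, 0.2, 0.5]
gripper_width: 0.0619
```

{"name": "send_rows", "arguments": {
  "rows": [
    [[0,0,0],-1,0.3],
    [[0,0,0],-1,0.3],
    [[0,0,0],0,0.3],
    [[0,0,0],0,0.3]
  ]
}}

```text
clock: 13.95
ee_pos: [0.4768, 0.3257, 0.1723]
tcp_rot: [[0.407, 0.001, -0.913], [0.913, 0.0, 0.407], [0.001, -1.0, -0.0]]
wrist_force: [-0.5, -0.5, 0.1]
gripper_width: 0.0616
```

Run:
```python
from seg import *
im,d=grab('side'); s=ctrl.sense();print(s['ee_pos'],s['tcp_rot'][:2,0],s['gripper_width'])
P=cloud('side',d); q=P[140:200,200:275].reshape(-1,3)
q=q[~np.isnan(q[:,0])]; q=q[(abs(q[:,0]-.478)<.035)&(abs(q[:,1]-.3285)<.035)&(q[:,2]>.02)&(q[:,2]<.05)]
rc=cv2.minAreaRect(q[:,:2].astype(np.float32)*1000);print(rc,len(q))
cv2.imwrite('pics/s6.png',cv2.resize(im[110:200,180:300],(800,600),interpolation=cv2.INTER_CUBIC)[...,::-1])
```

```text
[0.47675281 0.32569793 0.17220346] [0.40676164 0.91353422] 0.06176795273547571
((474.5458679199219, 323.2763671875), (30.92983055114746, 42.52922439575195), 62.27669906616211) 125
```

View pics/s6.png

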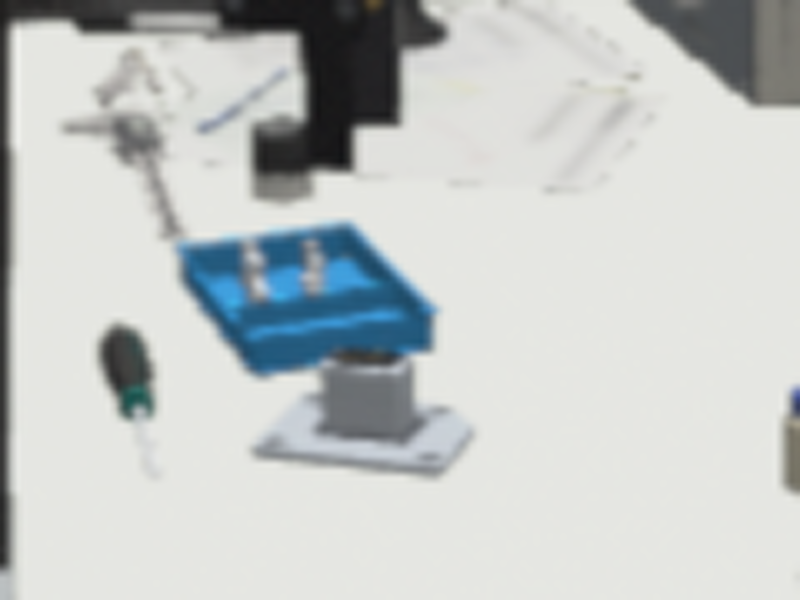

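Run:
```python
from h import *
f=lambda x,y:[180+(x+.5)/6.667-.5,110+(y+.5)/6.667-.5]
b=np.array([.0021,.0003,0])
for nm,uv,z in(('front bot L',(322,428),.006),('front bot R',(415,438),.006),('front top L',(322,364),.042),('front top R',(412,372),.042),('c -x-y',(252,448),.006),('c +x-y',(438,466),.006),('c crop',(474,430),.006)):
    print(nm,(atz('side',f(*uv),z)+b)[0].round(4))
for c in([.478,.3285],[.4768,.3257]):
  p=np.array([*c,np.deg2rad(-24)]); print(xf(p,np.array([[-.021,-.013],[.021,-.013]])).round(4),xf(p,PL[:3]).round(4))
```

```text
front bot L [0.455  0.3321 0.006 ]
front bot R [0.4987 0.3107 0.006 ]
front top L [0.4562 0.3269 0.042 ]
front top R [0.4982 0.3078 0.042 ]
c -x-y [0.4191 0.3139 0.006 ]
c +x-y [0.5056 0.2747 0.006 ]
c crop [0.5284 0.3149 0.006 ]
[[0.4535 0.3252]
 [0.4919 0.3081]] [[0.4169 0.3141]
 [0.5082 0.2734]
 [0.5302 0.3228]]
[[0.4523 0.3224]
 [0.4907 0.3053]] [[0.4157 0.3113]
 [0.507  0.2706]
 [0.529  0.32  ]]
```

{"name": "send_rows", "arguments": {
  "rows": [
    [[0.11,0.8,-0.03],0,0.3],
    [[0,1,0],0,0.3],
    [[0,1,0],0,0.3],
    [[0,1,0],0,0.3],
    [[0,0.5,0],0,0.3],
    [[0,0.3,0],0,0.3],
    [[0,0,0],0,0.3],
    [[0,0,0],0,0.3]
  ],
  "force": 8
}}

```text
clock: 14.8
ee_pos: [0.4798, 0.3288, 0.0352]
tcp_rot: [[0.405, 0.002, -0.914], [0.914, 0.001, 0.405], [0.002, -1.0, -0.001]]
wrist_force: [-0.3, -0.2, 0.3]
gripper_width: 0.0615
```

{"name": "send_rows", "arguments": {
  "rows": [
    [[0,0,0],0,-0.6],
    [[0,0,0],0,-0.6],
    [[0,0,0],0,-0.6],
    [[0,0,0],0,-0.6],
    [[0,0,0],0,-0.6],
    [[0,0,0],0,-0.6],
    [[0,0,0],0,-0.6]
  ]
}}

```text
clock: 15.5
ee_pos: [0.4788, 0.3282, 0.034]
tcp_rot: [[0.405, -0.0, -0.914], [0.914, -0.0, 0.405], [-0.0, -1.0, 0.0]]
wrist_force: [-1.0, -0.4, 2.1]
gripper_width: 0.0264
```

{"name": "send_rows", "arguments": {
  "rows": [
    [[0,0,0],0,-0.6],
    [[0,0,0],0,-0.6],
    [[0,0,0],0,-0.6]
  ],
  "force": 30
}}

```text
clock: 15.8
ee_pos: [0.4788, 0.3282, 0.034]
tcp_rot: [[0.405, -0.0, -0.914], [0.914, -0.0, 0.405], [-0.0, -1.0, -0.0]]
wrist_force: [-1.0, -2.0, 2.6]
gripper_width: 0.0256
```

Run:
```python
from h import *
im,d=grab('side','s7'); s=ctrl.sense();print(s['ee_pos'],s['tcp_rot'][:2,0],s['gripper_width'],s['wrist_force'])
print(edgefit('side',im,PL,.006,[.477,.328,np.deg2rad(-24)]))
```

```text
[0.47886856 0.32822062 0.0340269 ] [0.40477032 0.91441835] 0.025727742097459923 [-1.23178499 -1.80326934  3.86231576]
(array([ 0.47552388,  0.3152098 , -0.46696539]), np.float64(16.522578527695785))
```

{"name": "send_rows", "arguments": {
  "rows": [
    [[0,-0.4,0],0,-0.7],
    [[0,-0.8,0],0,-0.7],
    [[0,-1,0],0,-0.7],
    [[0,-1,0],0,-0.7],
    [[0,-0.8,0],0,-0.7],
    [[0,-0.5,0],0,-0.7],
    [[0,0,0],-0.5,-0.7],
    [[0,0,0],-1,-0.7],
    [[0,0,0],-1,-0.7],
    [[0,0,0],-1,-0.7],
    [[0,0,0],-1,-0.7],
    [[0,0,0],-0.95,-0.7]
  ]
}}

```text
clock: 17.05
ee_pos: [0.4783, 0.3281, 0.168]
tcp_rot: [[-0.24, -0.001, -0.971], [0.971, -0.0, -0.24], [-0.0, -1.0, 0.002]]
wrist_force: [0.1, 0.6, -1.3]
gripper_width: 0.026
```

{"name": "send_rows", "arguments": {
  "rows": [
    [[0,0,0],0,-0.7],
    [[0,0,0],0,-0.7],
    [[0,0,0],0,-0.7]
  ]
}}

```text
clock: 17.35
ee_pos: [0.4786, 0.3282, 0.1685]
tcp_rot: [[-0.233, -0.001, -0.972], [0.972, -0.0, -0.233], [-0.0, -1.0, 0.001]]
wrist_force: [0.6, 0.2, -2.8]
gripper_width: 0.0257
```

Run:
```python
from h import *
s=ctrl.sense();print(s['ee_pos'],s['tcp_rot'],s['gripper_width'],s['wrist_force'])
im,d=grab('side')
c=s['ee_pos']; u,v=map(int,proj('side',[c[0],c[1],c[2]-.03])[0]); print(u,v)
x0,y0=u-40,v-30; print(x0,y0)
cv2.imwrite('pics/s8.png',cv2.resize(im[y0:y0+60,x0:x0+80],(800,600),interpolation=cv2.INTER_CUBIC)[...,::-1])
```

```text
[0.47863907 0.32822881 0.16852754] [[-2.33456278e-01 -5.16951382e-04 -9.72367163e-01]
 [ 9.72367299e-01 -1.71523305e-04 -2.33456220e-01]
 [-4.60981139e-05 -9.99999852e-01  5.42709811e-04]] 0.02574744714732487 [ 0.61583503  0.19965076 -2.77266526]
234 135
194 105
```

View pics/s8.png

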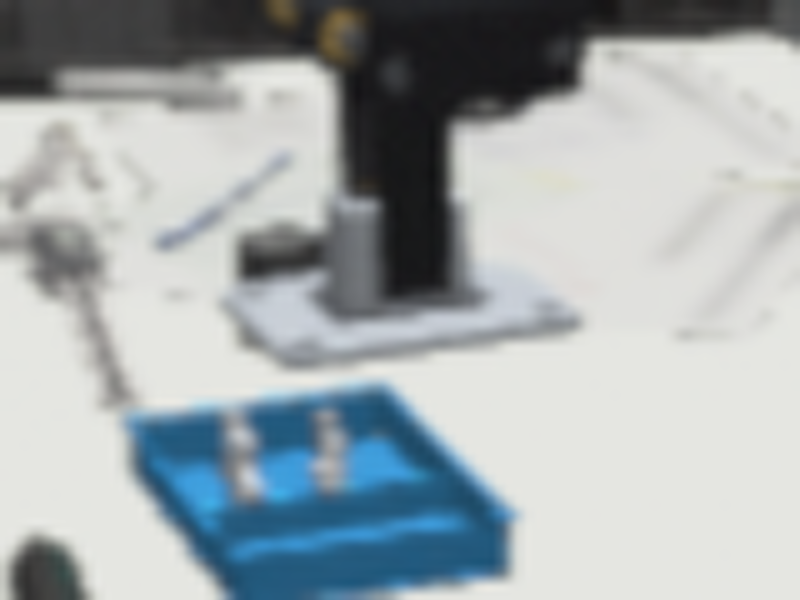

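```bash
cat >> h.py <<'E'
def tocover(nm,uv,z,loc,th,tcp,b=np.array([.0021,.0003])):
    W=atz('side',uv,z)[:,:2]+b
    c,s=np.cos(th),np.sin(th)
    C=W-xf([0,0,th],np.array(loc)); print(nm,'centres-TCP, in cover axes mm:',((C-tcp)@np.array([[c,-s],[s,c]])*1000).round(1).tolist(), 'edge dir deg', np.rad2deg(np.arctan2(*(W[1]-W[0])[::-1])).round(1),'len',np.linalg.norm(W[1]-W[0]).round(4))
E
python3 - <<'E'
from h import *
f=lambda x,y:[194+(x+.5)/10-.5,105+(y+.5)/10-.5]
tcp=np.array([.4786,.3282]); th=np.deg2rad(13.5)
tocover('corners',[f(288,352),f(581,319),f(220,299)],.1405,[PL[0],PL[1],PL[4]],th,tcp)
tocover('holes',[f(305,345),f(548,307),f(252,292)],.1405,[H[0],H[1],H[3]],th,tcp)
E
```

```text
corners centres-TCP, in cover axes mm: [[2.6, 6.2], [-4.0, -3.1], [-0.9, -10.7]] edge dir deg 7.8 len 0.0939
holes centres-TCP, in cover axes mm: [[-0.5, 0.2], [0.9, 2.4], [0.5, 1.6]] edge dir deg 15.0 len 0.0814
```

{"name": "send_rows", "arguments": {
  "rows": [
    [[-0.5,0,0],0,-0.7],
    [[-1,0,0.04],0,-0.7],
    [[-1,0,0.04],0,-0.7],
    [[-1,0,0.04],0,-0.7],
    [[-1,0,0.04],0,-0.7],
    [[-1,0,0.04],0,-0.7],
    [[-1,0,0.04],0,-0.7],
    [[-1,0,0.04],0,-0.7],
    [[-1,0,0.04],0,-0.7],
    [[-1,0,0.04],0,-0.7],
    [[-1,0,0.04],0,-0.7],
    [[-1,0,0.04],0,-0.7]
  ]
}}

```text
clock: 18.6
ee_pos: [0.5469, -0.0122, 0.169]
tcp_rot: [[-0.234, 0.0, -0.972], [0.972, -0.0, -0.234], [-0.0, -1.0, -0.0]]
wrist_force: [-0.6, -0.1, -2.5]
gripper_width: 0.0262
```

{"name": "send_rows", "arguments": {
  "rows": [
    [[-1,0,0.02],0,-0.7],
    [[-1,0,0.02],0,-0.7],
    [[-1,0,0.01],0,-0.7],
    [[-0.9,0,0.01],0,-0.7],
    [[-0.6,0,0],0,-0.7],
    [[-0.4,0,0],0,-0.7],
    [[0,0.3,0],0,-0.7],
    [[0,0.5,0],0,-0.7],
    [[0,0.3,0],0,-0.7],
    [[0,0,0],0,-0.7],
    [[0,0,0],0,-0.7],
    [[0,0,0],0,-0.7]
  ]
}}

```text
clock: 19.8
ee_pos: [0.5802, -0.1531, 0.1363]
tcp_rot: [[-0.236, 0.001, -0.972], [0.972, -0.0, -0.236], [-0.0, -1.0, -0.001]]
wrist_force: [0.6, -0.0, -2.0]
gripper_width: 0.0259
```

Run:
```python
from h import *
im,d=grab('side')
s=ctrl.sense();print(s['ee_pos'],s['tcp_rot'][:,0],s['gripper_width'],s['wrist_force'])
x0,y0=260,190
cv2.imwrite('pics/s9.png',cv2.resize(im[y0:y0+60,x0:x0+80],(800,600),interpolation=cv2.INTER_CUBIC)[...,::-1])
```

```text
[ 0.58032523 -0.15324968  0.13656247] [-2.35529235e-01  9.71867048e-01 -6.49210964e-04] 0.026090253412779544 [ 0.19416716  0.11702249 -2.00200928]
```

View pics/s9.png

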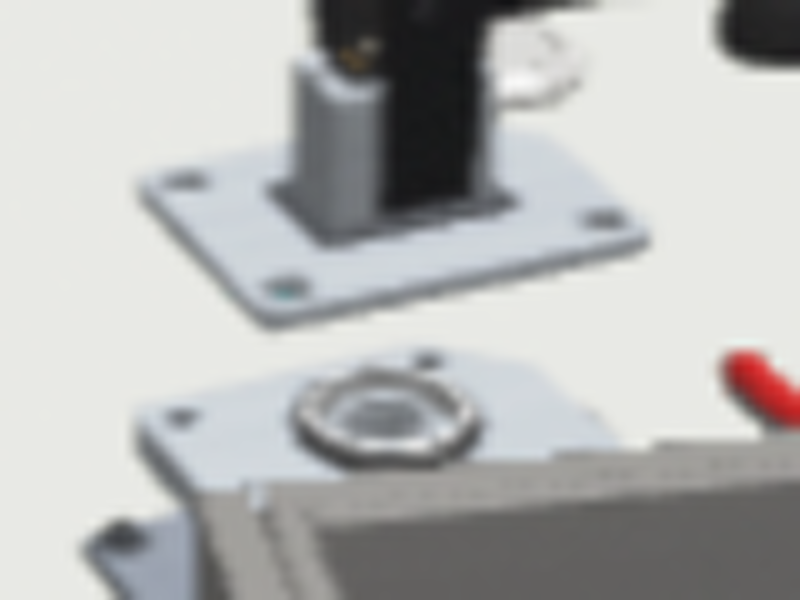

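Run:
```python
from h import *
f=lambda x,y:[260+(x+.5)/10-.5,190+(y+.5)/10-.5]
b=np.array([.0021,.0003])
C=atz('side',[f(287,288),f(604,219),f(186,181)],.1075)[:,:2]+b; Q=atz('side',[f(428,361),f(181,417)],.046)[:,:2]+b
for W,i in((C,[0,1,3]),(Q,[2,3])):
    r=least_squares(lambda q:(xf(q,H[i])-W).ravel(),[.58,-.15,.24]); print(r.x[:2].round(4),np.rad2deg(r.x[2]).round(2),(np.linalg.norm(xf(r.x,H[i])-W,axis=1)*1000).round(1))
```

```text
[ 0.5809 -0.1513] 13.03 [0.6 0.2 0.5]
[ 0.5791 -0.1536] 13.59 [0. 0.]
```

Cover and port agree to about 2 mm, with the cropped corner the right way round. Cover holes are at (287,287), (604,219), (186,180) and port holes at (428,361), (181,417) in the crop. I'll trim and lower.

{"name": "send_rows", "arguments": {
  "rows": [
    [[-0.02,0.2,0.06],0,-0.7],
    [[0,0.3,0],0,-0.7],
    [[0,0.3,0],0,-0.7],
    [[0,0.2,0],0,-0.7],
    [[0,0.15,0],0,-0.7],
    [[0,0.05,0],0,-0.7],
    [[0,0,0],0,-0.7],
    [[0,0,0],0,-0.7],
    [[0,0,0],0,-0.7],
    [[0,0,0],0,-0.7]
  ]
}}

```text
clock: 20.85
ee_pos: [0.5785, -0.1546, 0.1003]
tcp_rot: [[-0.235, 0.001, -0.972], [0.972, -0.0, -0.235], [-0.0, -1.0, -0.001]]
wrist_force: [0.1, 0.5, -2.7]
gripper_width: 0.0263
```

Run:
```python
from h import *
im,d=grab('side')
s=ctrl.sense();print(s['ee_pos'],s['tcp_rot'][:,0],s['gripper_width'],s['wrist_force'])
x0,y0=260,190
cv2.imwrite('pics/s10.png',cv2.resize(im[y0:y0+60,x0:x0+80],(800,600),interpolation=cv2.INTER_CUBIC)[...,::-1])
```

```text
[ 0.57846232 -0.15453138  0.10021759] [-2.35012669e-01  9.71992243e-01 -3.54750876e-04] 0.025881084517708267 [-0.12548649 -0.45859201 -2.26205432]
```

View pics/s10.png

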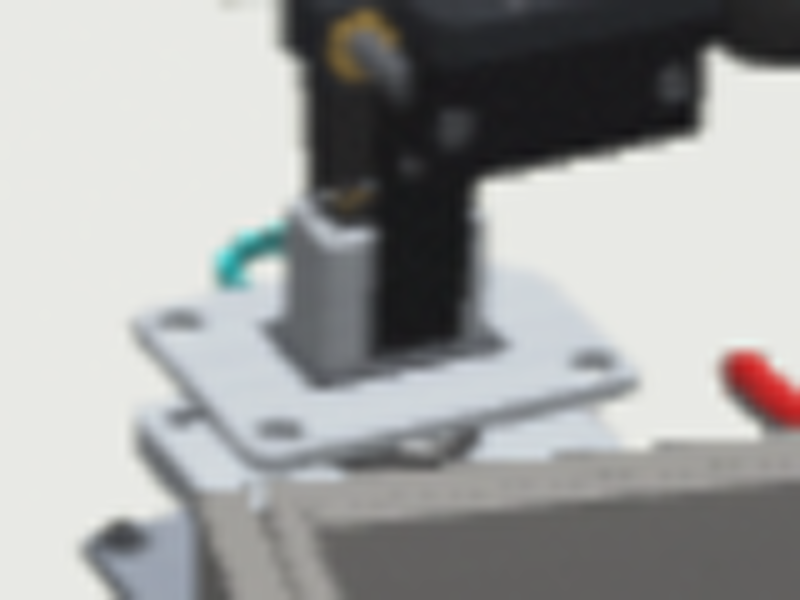

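Run:
```python
from h import *
f=lambda x,y:[260+(x+.5)/10-.5,190+(y+.5)/10-.5]
b=np.array([.0021,.0003]); i=[0,1,3]
for z in(.0712,.0722):
    W=atz('side',[f(279,430),f(594,361),f(179,322)],z)[:,:2]+b
    r=least_squares(lambda q:(xf(q,H[i])-W).ravel(),[.58,-.15,.24]); print(r.x[:2].round(4),np.rad2deg(r.x[2]).round(2),(np.linalg.norm(xf(r.x,H[i])-W,axis=1)*1000).round(1))
s=ctrl.sense(); print(s['ee_pos'],s['qd'].round(2),s['clock'])
```

```text
[ 0.5791 -0.1526] 13.03 [0.4 0.5 0.4]
[ 0.5787 -0.1543] 13.03 [0.4 0.4 0.4]
[ 0.57846232 -0.15453138  0.10021759] [-0.    0.05  0.18 -0.09 -0.11  0.06] 20.9
```

```bash
python3 -c "
from bench import ctrl
print(ctrl.sign_off())"
```

```text
the job is handed in; nothing more can be done
None
```

I seated the centring ring on the port, and the arm is now holding the cover over it. I handed the job in at about 21 s of the 61 s allowed; no verdict was reported.

- **Ring:** I centred it in the jaws with two crossed grips and set it over the spigot with no contact force. The side view showed it lying flat on the sealing face and let go.
- **Cover position:** My last side-camera fit put its centre at (0.579, −0.153 to −0.154) with yaw 13.0°. The port measured (0.579, −0.154) and 13.6°, so each hole should be within about 1–2 mm of its threaded hole (limit 4 mm). The cropped corner is over the port's.
- **Cover height and grip:** Its underside is about 12 mm above the ring. It is level and still, held with a 30 N grip command. The wrist force of about −2.3 to −2.7 N is just the cover's weight, with no sign of it resting on anything.

**Checks that disagreed:**
- The two cameras differed by about 3 mm in x. I corrected this using the ring's known position in the jaws, after which they agreed to within about 1 mm.
- Some automatic hole and edge fits were wrong, so I replaced them with hole positions read from the enlarged pictures.
- I did not re-measure the blank flange, tin and vial at the end. No path went close to them.

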